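# Hook the wheel tray forward out of the low shelf

### The job

The tray of tin wheels stands too deep in the low shelf to be taken by hand. Pick up the pull hook, drop its bent tip behind the tray's front lip and drag the tray forward until its front stands about 4 cm out past the shelf's front edge, still resting level on the shelf. Then unhook and lay the pull hook down on the open table, touching neither tray nor shelf; never touch the tray with the gripper, and leave the engine, bell, ladder and awl where they are.

Things in the scene. Friction and masses are not known exactly. Their poses are not given: they have to be found in the camera images.
- shelf: Low open oak shelf, fixed, 220 mm deep (own x), 200 wide (own y), 124 high. Origin: centre of its underside, on the table; own x points from the open front (-110 mm) to the back. Floor board 12 mm thick, 176 mm clear width between the sides. The roof is only four 6 mm steel rods across at own x = -85, -30, 30, 85 mm, undersides 115 mm above the table, on corner posts and side rails.
- shelf_front (a point): Middle of the front edge of the shelf's floor board, on its upper face (12 mm above the table). Axes as the shelf: x inward, y across, z up.
- tray_lip (a point): Top of the tray's front lip, at mid-width, on the lip's front face. The lip is a 6 mm steel bead along the front wall, so it runs 0 to 6 mm behind this point. Behind it the tray is empty for 75 mm (inner floor 32 mm below the lip top). Own x points from the tray's front to its back, z up. At the start the lip is about 40 to 65 mm inside the shelf's front edge.
- tray: Loose pale wooden tray, 130 mm long (own x), 120 wide, 36 high, 0.3 to 0.65 kg, on the shelf floor, up to 7 degrees askew. Origin: centre of its underside, 65.5 mm behind the lip's front face. Five upright tin wheels, fixed in a slotted rack in its rear half, rise 14 mm above the lip. It slides on the wood with ordinary friction (a few newtons).
- hook_mid (a point): Centre of the pull hook's handle, half-way up. Loose tool, 0.13 kg, standing on the table: dark block handle 90 mm long (own x), 26 wide (y), 38 high; a 6 mm steel rod leaves its front 12 mm above this point, runs along +x to 155 mm from this point and bends straight down. Balances within 15 mm ahead of this point. Lies left or right before the shelf, rod pointing away from the robot.
- hook_tip (a point): Lower end of the pull hook's bent tip: 155 mm ahead (own x) of the handle's centre and 14 mm below it, so 5 mm above the handle's underside. The rod's underside is 23 mm above it; the tip is 6 mm thick.
- awl: Bystander: horn-handled awl lying flat, handle 75 x 22 x 22 mm, straight spike to 97 mm from its origin (centre of the handle's underside).
- engine: Bystander: red tin fire engine 170 x 60 x 77 mm, origin at the centre under it, beside the shelf on the left.
- bell: Bystander: round brass bell, 60 mm across, 52 mm high, on the right of the shelf; origin at the centre of its underside.
- ladder: Bystander: flat nickel ladder section 200 x 50 x 8 mm, lying to the right of the bell; origin at the centre of its underside.

How it is judged:
By the outcome, as a careful person would: the job done as asked, in the order asked, and still so for the second after the job is handed in, with the robot touching nothing.
It also fails if it takes over 56 s, if anything falls off the work surface, if the arm or the gripper's body presses on something with over 40 N, if the wrist force passes 120 N, or if a joint passes its speed limit or range.

### The arm

A 6-joint arm with a two-finger parallel gripper is mounted at the origin on the work surface. World frame = base frame: x ahead of the robot, y to its left, z up, the work surface at z = 0. Lengths are in m, angles in rad, forces in N, time in s.
With the tool pointing down it reaches from about 0.15 to 0.775 m from the base axis. Payload 6.1 kg.
Tool frame: the origin (TCP) lies at the very end of the fingers, on their centre line; the grasp point (between the pads) lies 19 mm behind it (env.tcp_to_grasp is the distance from the TCP to the grasp point, in m); z points along the fingers, y is the direction in which the jaws open and shut (so a half turn about z gives the same grasp; the last joint's range is limited). The gripper opens to 85 mm and grips with 20 to 120 N. Pads are 22 mm wide; open, the fingers measure 114 mm over their backs; the gripper's body (76 mm by 85 mm) begins 54 mm behind the grasp point. The pads swing forward as they close: fully open they stand 13 mm farther back than shut.
Start: joints at [-1.13, 0.126, -0.04, 1.405, 0, 1.571], TCP at [0.224, -0.475, 0.231] pointing down, gripper open.
Joint ranges: [-2.72, 2.72], [-0.95, 1.95], [-1.27, 1.35], [-1.78, 2.02], [-1.46, 1.47], [-3.14, 3.14]. Speed limits (rad/s): [2.39, 2.39, 3.01, 3.14, 3.14, 3.14].

### API

Orientations are given as [roll, pitch, yaw] about the fixed x, y, z axes, in that order (R = Rz(yaw) Ry(pitch) Rx(roll)).
In Python, from rig import env gives the robot as it stands.
- The arm moves only by the tool send_rows, never from a script. Its argument "plan" is a list of rows, each a list of 4 numbers: the shift along the tool's x, y, z in units of 25 mm (1.0 is 25 mm), then the turn about the tool's z in units of 6 degrees (1.0 is 6 degrees). In form: [[x, y, z, turn], ...]. A call has 1 to 12 rows; each row shifts and turns the pose as measured when the row begins, along the tool's axes as they then stand; what a row does not reach is not made up. A row lasts 1/12 s, in which the tool goes at most 41.7 mm and 7.16 degrees, less where a joint would pass 70% of its speed; a pose out of reach is approached as far as the arm can. A call is refused whole if a number of a shift passes 1 or a number of a turn 1, either way. A call with a gripper value outside its range is refused whole. "fingers" is the finger opening in mm, from 0 to 85.4, set as the call begins (left out, the last holds). The fingers move at their own pace and stop on an object; "force" is the grip in N (left out, the last holds). Time passes only in rows, so rows that do not move let the fingers close. It gives the time, the measured TCP pose, the force and the opening at its end, in the units of the state.
- env.get_obs(): the state, without advancing time (a new reading comes with each control period).
- env.snapshot(name): name is "side" or "top"; returns a dict with "img" (480x640x3 uint8, red, green, blue), "mtx" (3x3 intrinsics, pixels), "k1" (the pictures are not rectified: a ray, as slopes to the right and down, at radius r is drawn at 1 + k1 r^2 times it, then the intrinsics apply), "R" (3x3) and "t" (3): a world point X has camera coordinates R X + t. Camera axes: x right, y down, z forward; pixel columns grow to the right and rows downward; lengths in m; the calibration is good to about 2 mm. A picture is of the moment at which its call begins. There is no depth.
- env.close_job(): hands the job in, once; it reports no verdict.
The state is a dict: "time": time; "qpos": joint angles; "qvel": joint speeds; "effort": joint torques, N m; "tcp_pos": TCP position; "eef_rot": TCP orientation; "contact_force": force on the tool from outside, world axes, zero at the start; "ft_torque": the same for the moment, N m; "width": opening from 0.0 (shut) to 1.0 (fully open).
Only numpy, scipy, OpenCV 4.12 (cv2) and the standard library are available. Lean on these libraries where they do the work, as an engineer would, in place of code of your own. Each camera call takes 0.05 s, during which the arm holds its last target.

## Working session

There is one attempt and no reset: what is moved stays moved. The work goes in short steps, Python scripts to look and compute and a tool call to move; the robot and the scene stay as the last step left them, time stands still between calls to the robot, and variables do not carry over. Pictures are saved under pics/ and viewed, and the job is handed in when it is done.

Besides the shell and the picture viewer there is one more tool, called after "Emit:" by a JSON object that holds its "method" and its "body". send_rows: Moves the arm, as the interface text tells. Its arguments: {"type":"object","properties":{"plan":{"type":"array"},"fingers":{"type":"number"},"force":{"type":"number"}},"required":["plan"]}

```bash
ls; mkdir -p pics
python3 - <<'E'
from rig import env
import cv2
o=env.get_obs(); print({k:(v.round(3).tolist() if hasattr(v,'round') and hasattr(v,'tolist') else v) for k,v in o.items()})
for n in("side","top"):
    s=env.snapshot(n); cv2.imwrite(f"pics/{n}0.png",s["img"][:,:,::-1]); print(n,s["mtx"].tolist(),s["k1"],s["R"].round(4).tolist(),s["t"])
print(env.tcp_to_grasp)
E
```

```text
pics
{'time': 0.0, 'qpos': [-1.13, 0.126, -0.041, 1.405, 0.0, 1.571], 'qvel': [0.001, -0.0, -0.001, -0.0, 0.0, 0.001], 'effort': [-0.003, -43.59, 35.293, 0.017, -0.0, -0.0], 'tcp_pos': [0.224, -0.474, 0.231], 'eef_rot': [-3.14, -0.0, 0.441], 'contact_force': [-0.153, -0.436, 0.436], 'ft_torque': [-0.004, 0.043, -0.003], 'width': 0.997321523539509}
side [[572.0848150145057, 0.0, 329.41148794574104], [0.0, 572.0848150145057, 240.23985970726585], [0.0, 0.0, 1.0]] -0.00950391937655515 [[-0.9376, -0.3469, 0.0231], [-0.2253, 0.5555, -0.8004], [0.2648, -0.7557, -0.599]] [0.52878764 0.22753503 0.9880528 ]
top [[475.7512372546236, 0.0, 324.74980784256854], [0.0, 475.7512372546236, 239.10234609129688], [0.0, 0.0, 1.0]] -0.048964027749989 [[0.0101, -0.9999, -0.0082], [-0.9963, -0.0093, -0.0855], [0.0854, 0.009, -0.9963]] [-0.04797616  0.58041659  1.12205876]
0.0187
```

View pics/side0.png

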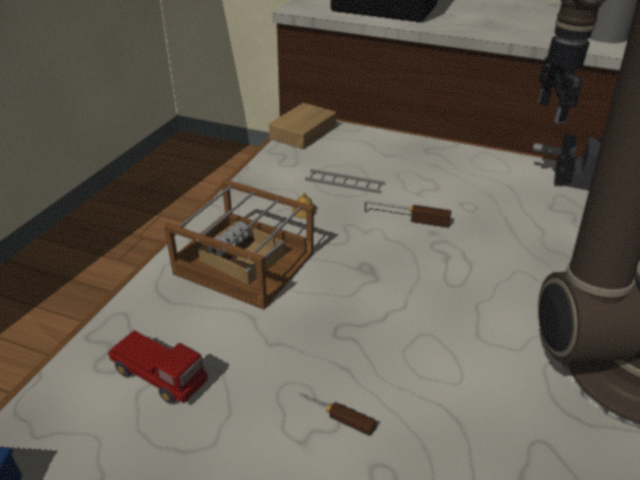

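View pics/top0.png

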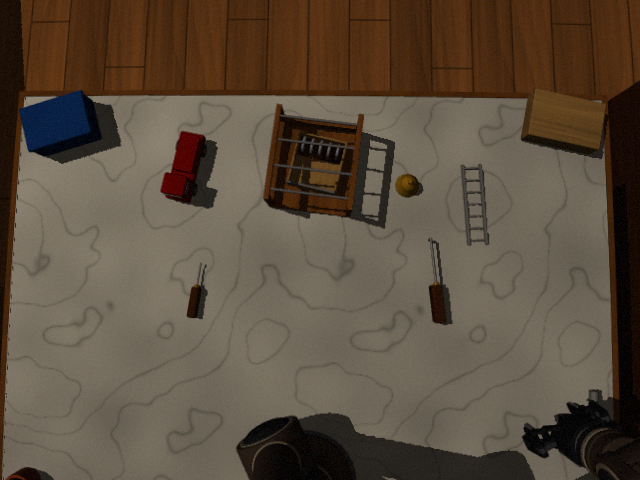

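The shelf is at top-view (315,160), the pull hook on the right (handle about (438,303), tip about (432,238)), and the awl on the left at (195,300). I'll zoom in on the hook and shelf next.

```bash
cat > h.py <<'E'
import numpy as np, cv2
from rig import env
def snap(n): return env.snapshot(n)
def proj(s,X):
    X=np.atleast_2d(X).astype(float); c=X@np.array(s["R"]).T+np.array(s["t"]); a=c[:,:2]/c[:,2:]
    r2=(a**2).sum(1,keepdims=True); a=a*(1+s["k1"]*r2); K=np.array(s["mtx"])
    return a@K[:2,:2].T+K[:2,2]
def ray(s,uv):
    K=np.array(s["mtx"]); u=cv2.undistortPoints(np.array([[uv]],float),K,np.array([s["k1"],0,0,0,0.]))[0,0]
    R=np.array(s["R"]); return -R.T@np.array(s["t"]), R.T@np.array([u[0],u[1],1.])
def onz(s,uv,z):
    c,d=ray(s,uv); return c+d*(z-c[2])/d[2]
def tri(sa,ua,sb,ub):
    ca,da=ray(sa,ua); cb,db=ray(sb,ub)
    M=np.stack([da,-db],1); p,*_=np.linalg.lstsq(M,cb-ca,rcond=None)
    A=ca+da*p[0];B=cb+db*p[1]; return (A+B)/2, np.linalg.norm(A-B)
def crop(s,x0,y0,w,h,f,name,pts=None):
    im=s["img"][y0:y0+h,x0:x0+w,::-1]; im=cv2.resize(im,None,fx=f,fy=f,interpolation=cv2.INTER_CUBIC)
    if pts is not None:
        for p in pts: cv2.drawMarker(im,(int((p[0]-x0+.5)*f),int((p[1]-y0+.5)*f)),(0,255,0),cv2.MARKER_CROSS,9,1)
    # ticks
    for x in range((x0//10+1)*10,x0+w,10): cv2.putText(im,str(x),(int((x-x0+.5)*f)-8,8),0,.3,(0,0,255),1); cv2.line(im,(int((x-x0+.5)*f),9),(int((x-x0+.5)*f),13),(0,0,255),1)
    for y in range((y0//10+1)*10,y0+h,10): cv2.putText(im,str(y),(0,int((y-y0+.5)*f)+3),0,.3,(0,0,255),1); cv2.line(im,(20,int((y-y0+.5)*f)),(24,int((y-y0+.5)*f)),(0,0,255),1)
    cv2.imwrite(f"pics/{name}.png",im)
E
python3 - <<'E'
from h import *
t=snap("top"); s=snap("side")
crop(t,255,95,120,130,4.5,"t_shelf"); crop(t,400,225,70,110,5.4,"t_hook")
crop(s,155,170,170,140,4.2,"s_shelf"); crop(s,355,190,110,50,7,"s_hook")
E
```

```text
(no output)
```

View pics/t_shelf.png

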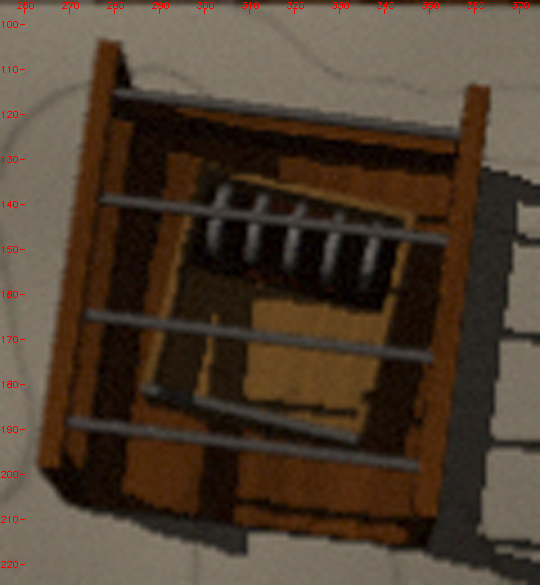

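View pics/t_hook.png

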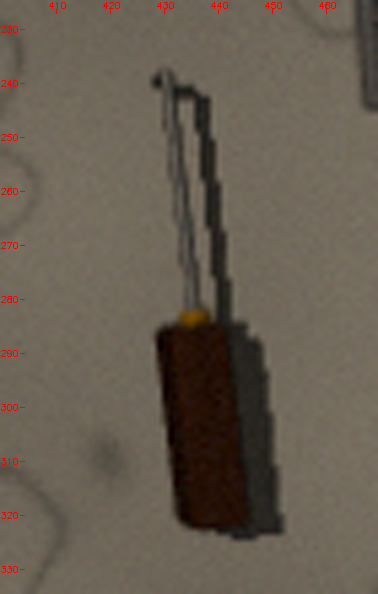

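View pics/s_shelf.png

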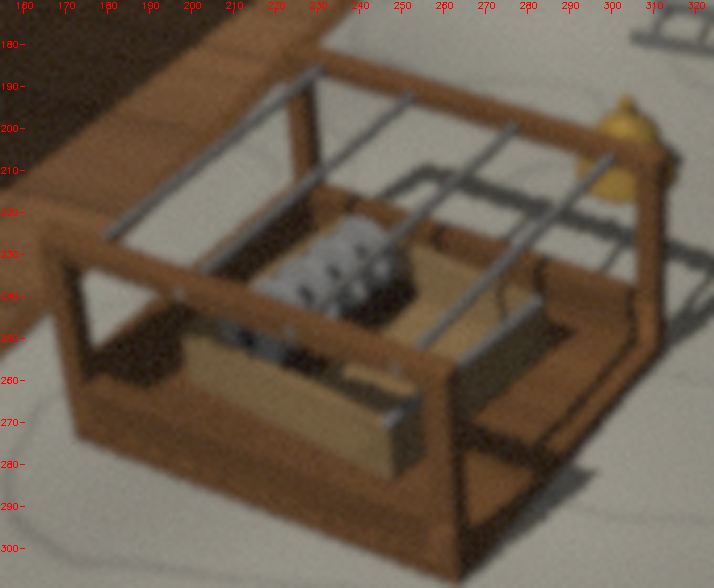

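View pics/s_hook.png

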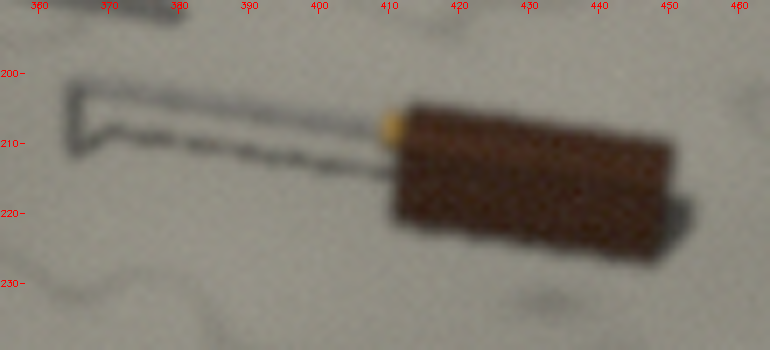

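```bash
cat > fit1.py <<'E'
from h import *
from scipy.optimize import least_squares
t=snap("top"); s=snap("side")
def T(p,L):
    c,n=np.cos(p[2]),np.sin(p[2]); L=np.atleast_2d(L); return np.stack([p[0]+c*L[:,0]-n*L[:,1],p[1]+n*L[:,0]+c*L[:,1],L[:,2]],1)
def fit(pts,p0):
    # pts: (cam, local xyz, uv)
    def f(p): return np.concatenate([proj(c,T(p,l))[0]-np.array(u) for c,l,u in pts])
    r=least_squares(f,p0,loss='soft_l1'); print(np.round(r.x,4),np.degrees(r.x[2]).round(2)); print(f(r.x).reshape(-1,2).round(1).tolist()); return r.x
print('hook')
H=fit([(t,(.045,.013,.038),(429,286)),(t,(.045,-.013,.038),(441,284.5)),(t,(-.045,-.013,.038),(445.7,320.5)),(t,(-.045,.013,.038),(433.3,322)),
 (t,(.156,0,.034),(430.2,237.8)),(s,(.155,0,.005),(364.8,211.5)),(s,(.158,0,.034),(364.8,201)),(s,(.045,.013,0),(411,221.5)),(s,(-.045,.013,0),(448.5,227)),(s,(-.045,-.013,.038),(450.5,210))],[.3,-.25,0])
print('tip',T(H,(.155,0,.005)))
print('shelf')
S=fit([(t,(-.110,.1,.124),(263.5,198)),(t,(-.110,-.1,.124),(351.5,209.5)),(t,(.11,.1,.124),(277,103.5)),(t,(.11,-.1,.124),(364,114)),
 (s,(-.11,.1,0),(263.5,308)),(s,(.11,.1,0),(173,274)),(s,(-.11,-.1,.124),(313,206)),(s,(-.11,.1,.124),(263,258)),(s,(.11,.1,.124),(165,224))],[.6,0,0])
print('front',T(S,(-.11,0,.012)))
print('tray')
R=fit([(t,(-.065,.06,.048),(287.3,180.5)),(t,(-.065,-.06,.048),(334.2,192)),(s,(-.065,-.06,.048),(284,238.5)),(s,(-.065,.06,.048),(247,270)),(s,(-.065,.06,.012),(248.5,283.5)),(s,(.065,.06,.048),(198,246.5))],[.6,0,0])
lip=T(R,(-.0655,0,.048))[0]; print('lip',lip)
c,n=np.cos(S[2]),np.sin(S[2])
d=lip-T(S,(-.11,0,.012))[0]; print('lip in shelf_front', c*d[0]+n*d[1], -n*d[0]+c*d[1], 'askew',np.degrees(R[2]-S[2]))
if __name__=="__main__":
    L=[(x,y,.124) for x in(-.11,.11) for y in(-.1,.1)]+[(x,y,.118) for x in(-.085,-.03,.03,.085) for y in(-.09,0,.09)]+[(x,y,.012) for x in(-.11,) for y in (-.088,0,.088)]
    LT=[(x,y,.048) for x in(-.0655,.065) for y in(-.06,0,.06)]
    P=np.r_[T(S,L),T(R,LT)]
    crop(t,255,95,120,130,4.5,"t_shelf_c",proj(t,P)); crop(s,155,170,170,140,4.2,"s_shelf_c",proj(s,P))
E
python3 fit1.py
```

```text
hook
[ 0.4294 -0.3101  0.1107] 6.34
[[0.9, -0.8], [-0.2, -0.5], [-0.5, 1.7], [1.0, 1.4], [-0.8, 0.5], [-0.3, -1.0], [-0.8, -0.9], [-1.4, 1.1], [-0.1, 1.7], [1.3, -1.1]]
tip [[ 0.58343428 -0.29294581  0.005     ]]
shelf
[ 0.7591 -0.0174 -0.1162] -6.66
[[-0.4, 0.6], [1.0, 0.2], [-0.4, 0.0], [0.2, -0.0], [0.8, 0.9], [-0.2, -0.6], [1.3, -1.8], [-1.8, 0.2], [-1.4, -0.2]]
front [[ 0.64985663 -0.00466331  0.012     ]]
tray
[ 0.767  -0.0212 -0.2176] -12.46
[[-1.3, 0.9], [0.8, 0.5], [-0.1, 0.3], [0.1, -0.8], [-0.2, -0.2], [-0.6, -0.3]]
lip [ 0.70306312 -0.00703027  0.048     ]
lip in shelf_front 0.05312207583398107 0.0038180554040249566 askew -5.8066932681121015
```

View pics/t_shelf_c.png

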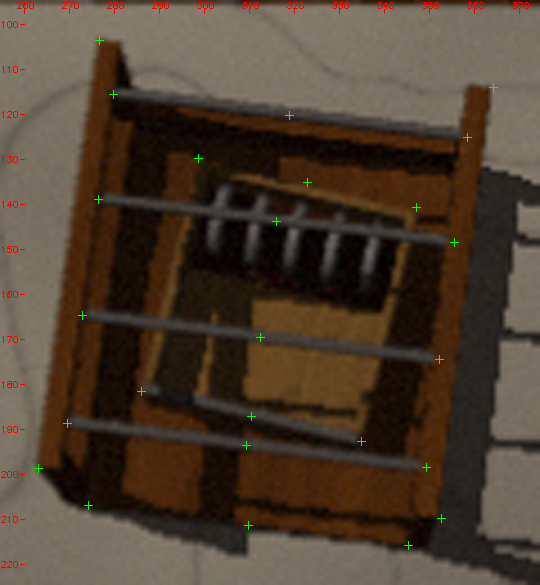

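View pics/s_shelf_c.png

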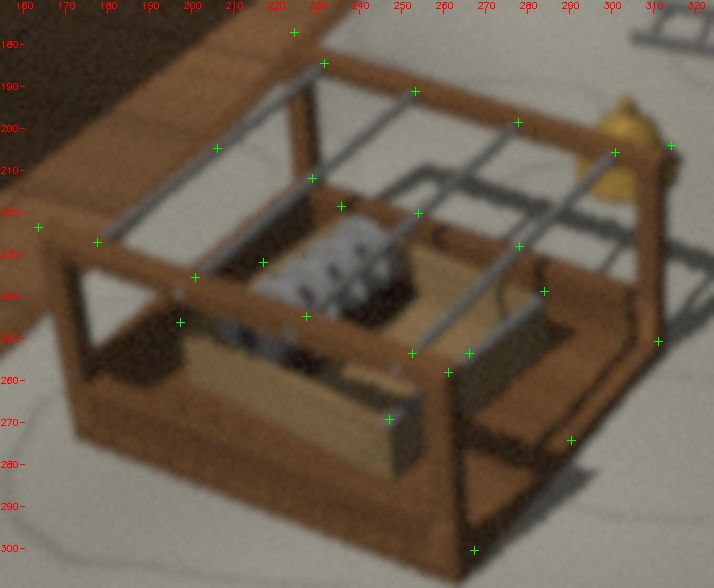

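The fits agree with the given sizes to about 1–2 px, and the overlay crosses sit on the rods, rails and lip:

| Item | Position | Yaw |
|---|---|---|
| Hook handle | (0.429, -0.310) | 6.3° |
| Shelf front | (0.650, -0.005) | -6.7° |
| Tray lip | 53 mm inside the front edge (expected 40–65) | about 5.8° askew |

I'll turn the tool first, then approach.

Emit:
{"method": "send_rows", "body": {"plan": [[0,0,0,0.8],[0,0,0,0.8],[0,0,0,0.8],[0,0,0,0.76],[0,0,0,0]], "fingers": 85}}

```text
time: 0.72
tcp_pos: [0.2238, -0.4744, 0.2305]
eef_rot: [-3.14, 0.001, 0.095]
contact_force: [-0.1, -0.3, 0.1]
width: 0.997
```

```bash
cat > go.py <<'E'
import sys; from h import *
from scipy.spatial.transform import Rotation as Ro
o=env.get_obs(); p=np.array(o["tcp_pos"]); R=Ro.from_euler("xyz",o["eef_rot"]).as_matrix()
x,y,z,yawd=map(float,sys.argv[1:5])
yaw=np.arctan2(R[1,0],R[0,0])
print("t",round(o["time"],2),"tcp",p.round(4),"yaw",np.degrees(yaw).round(2),"tool z",R[:,2].round(3),"w",round(o["width"],3),"F",np.round(o["contact_force"],1),"q",np.round(o["qpos"],2))
print("shift units",(R.T@(np.array([x,y,z])-p)/.025).round(2),"turn",((np.degrees(yaw)-yawd+180)%360-180)/6)
E
python3 go.py 0.429 -0.310 0.12 6.34
```

```text
t 0.72 tcp [ 0.2238 -0.4744  0.2305] yaw 5.43 tool z [-0.001  0.002 -1.   ] w 0.997 F [-0.1 -0.3  0.1] q [-1.13  0.13 -0.04  1.41 -0.    1.92]
shift units [ 8.8  -5.76  4.42] turn -0.15208687284760933
```

The wrist joint would run past its range at the shelf (yaw = q1 − q6 + π), so I'll use the half-turned grasp instead.

Emit:
{"method": "send_rows", "body": {"plan": [[0,0,0,-1],[0,0,0,-1],[0,0,0,-1],[0,0,0,-1],[0,0,0,-1],[0,0,0,-1],[0,0,0,-1],[0,0,0,-1],[0,0,0,-1],[0,0,0,-1],[0,0,0,-1],[0,0,0,-1]]}}

```text
time: 1.72
tcp_pos: [0.2236, -0.474, 0.2298]
eef_rot: [-3.14, -0.003, 1.442]
contact_force: [0.8, -0.2, -1.3]
width: 0.992
```

Emit:
{"method": "send_rows", "body": {"plan": [[0,0,0,-1],[0,0,0,-1],[0,0,0,-1],[0,0,0,-1],[0,0,0,-1],[0,0,0,-1],[0,0,0,-1],[0,0,0,-1],[0,0,0,-1],[0,0,0,-1],[0,0,0,-1],[0,0,0,-1]]}}

```text
time: 2.72
tcp_pos: [0.2235, -0.4737, 0.2292]
eef_rot: [3.139, -0.003, 2.795]
contact_force: [-0.6, -0.2, 0.5]
width: 0.996
```

Emit:
{"method": "send_rows", "body": {"plan": [[0,0,0,-1],[0,0,0,-1],[0,0,0,-1],[0,0,0,-1],[0,0,0,-1],[0,0,0,-1],[0,0,0,0]]}}

```text
time: 3.3
tcp_pos: [0.2234, -0.4735, 0.2288]
eef_rot: [3.136, -0.001, -2.806]
contact_force: [0.1, 0.2, 0.2]
width: 0.994
```

```bash
python3 go.py 0.429 -0.310 0.12 186.34
```

```text
t 3.3 tcp [ 0.2234 -0.4735  0.2288] yaw -160.79 tool z [-0.002  0.005 -1.   ] w 0.994 F [0.1 0.2 0.2] q [-1.13  0.13 -0.04  1.41  0.   -1.47]
shift units [-9.92  3.45  4.36] turn 2.14535792495902
```

Emit:
{"method": "send_rows", "body": {"plan": [[0,0,0,0.7],[0,0,0,0.7],[0,0,0,0.7],[0,0,0,0]]}}

```text
time: 3.63
tcp_pos: [0.2233, -0.4734, 0.2286]
eef_rot: [3.136, -0.002, -3.041]
contact_force: [0.0, -0.3, 0.0]
width: 0.992
```

```bash
python3 go.py 0.429 -0.310 0.12 186.34
```

```text
t 3.63 tcp [ 0.2233 -0.4734  0.2286] yaw -174.21 tool z [-0.002  0.005 -1.   ] w 0.992 F [ 0.  -0.3  0. ] q [-1.13  0.13 -0.04  1.41  0.   -1.23]
shift units [-8.85  5.65  4.36] turn -0.09200278867234601
```

Emit:
{"method": "send_rows", "body": {"plan": [[-0.85,0.55,0.4,-0.09],[-0.85,0.55,0.4,0],[-0.85,0.55,0.4,0],[-0.85,0.55,0.4,0],[-0.85,0.55,0.4,0],[-0.85,0.55,0.4,0],[-0.85,0.55,0.4,0],[-0.85,0.55,0.4,0],[-0.85,0.55,0.4,0],[-0.85,0.55,0.4,0],[0,0,0,0]]}}

```text
time: 4.55
tcp_pos: [0.4263, -0.3078, 0.1249]
eef_rot: [3.141, -0.001, -3.024]
contact_force: [0.2, 0.7, 0.1]
width: 0.997
```

```bash
python3 go.py 0.429 -0.310 0.010 186.34
python3 - <<'E'
from h import *
t=snap("top"); s=snap("side")
crop(t,370,210,130,150,4,"t_g"); crop(s,340,100,180,160,4,"s_g")
E
```

```text
t 4.55 tcp [ 0.4263 -0.3078  0.1249] yaw -173.28 tool z [-0.001  0.001 -1.   ] w 0.997 F [0.2 0.7 0.1] q [-0.63  0.15 -0.25  1.18  0.   -0.74]
shift units [-0.1 -0.1  4.6] turn 0.06260224059100968
```

View pics/t_g.png

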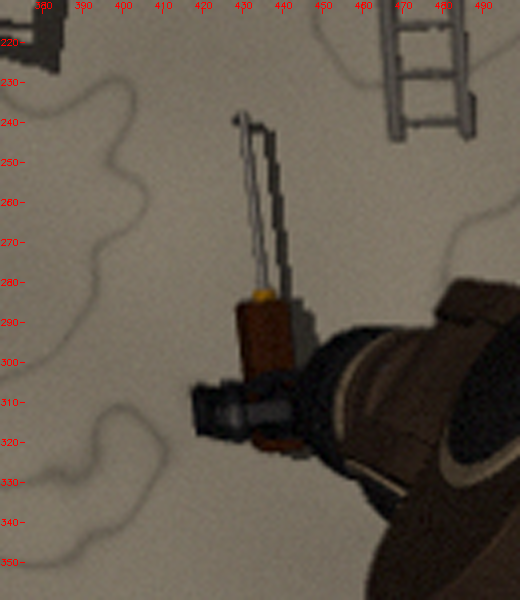

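View pics/s_g.png

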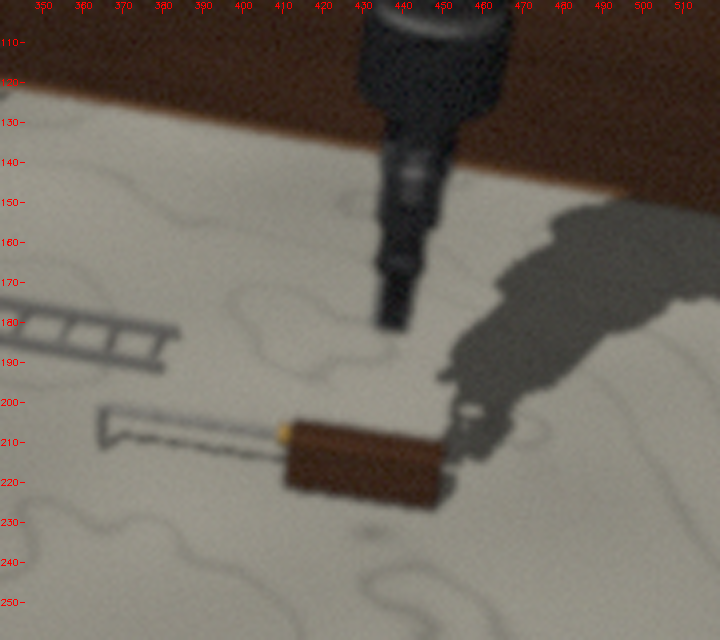

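The open fingers straddle the handle (top view about (440,308)). Next is the descent.

Emit:
{"method": "send_rows", "body": {"plan": [[-0.1,-0.1,0.5,0.06],[0,0,0.7,0],[0,0,0.8,0],[0,0,0.8,0],[0,0,0.7,0],[0,0,0.5,0],[0,0,0.3,0],[0,0,0,0]]}}

```text
time: 5.32
tcp_pos: [0.425, -0.3215, 0.0217]
eef_rot: [-3.131, 0.005, -3.038]
contact_force: [0.4, 0.3, -0.3]
width: 0.993
```

```bash
python3 go.py 0.429 -0.310 0.009 186.34
```

```text
t 5.32 tcp [ 0.425  -0.3215  0.0217] yaw -174.04 tool z [ 0.006 -0.01  -1.   ] w 0.993 F [ 0.4  0.3 -0.3] q [-0.65  0.22 -0.4   0.94 -0.   -0.75]
shift units [-0.2   0.45  0.5 ] turn -0.06353155232640499
```

Emit:
{"method": "send_rows", "body": {"plan": [[-0.2,0.4,0,0],[0,0,0,0]]}}

```text
time: 5.48
tcp_pos: [0.4286, -0.3119, 0.0227]
eef_rot: [-3.13, 0.005, -3.04]
contact_force: [0.7, -0.0, 0.1]
width: 0.997
```

```bash
python3 go.py 0.429 -0.310 0.009 186.34
```

```text
t 5.48 tcp [ 0.4286 -0.3119  0.0227] yaw -174.2 tool z [ 0.007 -0.011 -1.   ] w 0.997 F [ 0.7 -0.   0.1] q [-0.63  0.21 -0.41  0.94 -0.   -0.73]
shift units [-0.02  0.08  0.55] turn -0.08978898202866503
```

Emit:
{"method": "send_rows", "body": {"plan": [[0,0.1,0.3,-0.1],[0,0.05,0.25,0],[0,0,0,0]]}}

```text
time: 5.73
tcp_pos: [0.4302, -0.3086, 0.0107]
eef_rot: [-3.127, 0.009, -3.028]
contact_force: [0.8, -0.4, -1.5]
width: 0.992
```

```bash
python3 go.py 0.429 -0.310 0.009 186.34
```

```text
t 5.73 tcp [ 0.4302 -0.3086  0.0107] yaw -173.46 tool z [ 0.011 -0.014 -1.   ] w 0.992 F [ 0.8 -0.4 -1.5] q [-0.62  0.22 -0.43  0.91 -0.01 -0.73]
shift units [ 0.05 -0.05  0.07] turn 0.03262337397021042
```

Emit:
{"method": "send_rows", "body": {"plan": [[0,0,0,0],[0,0,0,0],[0,0,0,0],[0,0,0,0],[0,0,0,0],[0,0,0,0],[0,0,0,0],[0,0,0,0]], "fingers": 0, "force": 70}}

```text
time: 6.4
tcp_pos: [0.4308, -0.3089, 0.0114]
eef_rot: [-3.126, 0.01, -3.027]
contact_force: [-1.0, -0.1, -0.1]
width: 0.295
```

```bash
python3 go.py 0.429 -0.310 0.08 186.34
```

```text
t 6.4 tcp [ 0.4308 -0.3089  0.0114] yaw -173.43 tool z [ 0.012 -0.015 -1.   ] w 0.295 F [-1.  -0.1 -0.1] q [-0.62  0.22 -0.43  0.91 -0.01 -0.73]
shift units [ 0.05 -0.08 -2.74] turn 0.039156524960920557
```

The grip opening of 25 mm matches the 26 mm handle. Now I'll lift.

Emit:
{"method": "send_rows", "body": {"plan": [[0,0,-0.4,0],[0,0,-0.6,0],[0,0,-0.7,0],[0,0,-0.7,0],[0,0,-0.6,0],[0,0,-0.4,0],[0,0,0,0],[0,0,0,0]]}}

```text
time: 7.07
tcp_pos: [0.428, -0.3064, 0.1018]
eef_rot: [-3.128, 0.007, -3.027]
contact_force: [-0.6, -0.5, -1.7]
width: 0.294
```

```bash
python3 go.py 0.429 -0.310 0.09 186.34;  python3 - <<'E'
from h import *
t=snap("top"); s=snap("side")
crop(t,400,210,100,130,4.5,"t_l"); crop(s,340,150,140,90,5.5,"s_l")
E
```

```text
t 7.07 tcp [ 0.428  -0.3064  0.1018] yaw -173.44 tool z [ 0.008 -0.012 -1.   ] w 0.294 F [-0.6 -0.5 -1.7] q [-0.62  0.15 -0.3   1.11 -0.01 -0.73]
shift units [-0.02 -0.14  0.47] turn 0.03728466496549269
```

View pics/s_l.png

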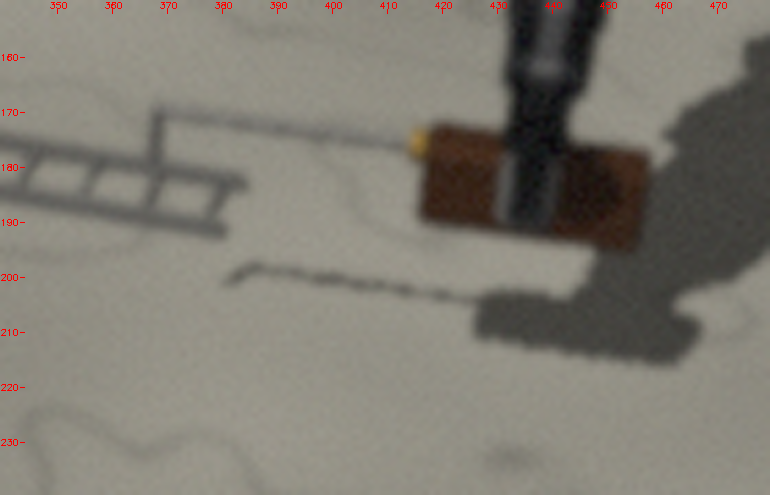

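View pics/t_l.png

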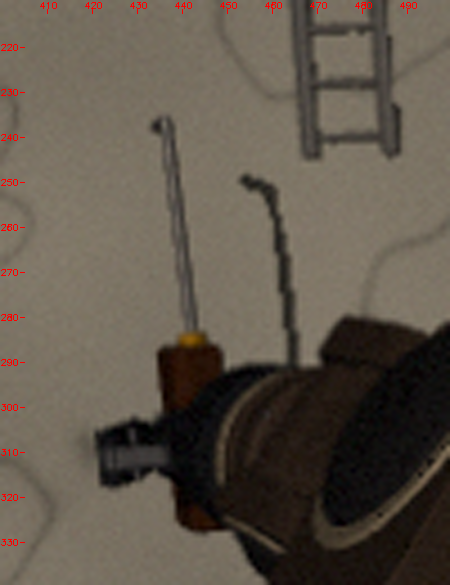

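Run:
```python
from h import *
t=snap("top"); s=snap("side")
P,e=tri(t,(436.4,236.2),s,(368.3,169.3)); print(P,e)
Q,e=tri(t,(441.8,285),s,(415.3,175)); print("rod root",Q,e)
tcp=np.array(env.get_obs()["tcp_pos"]); print(P-tcp, np.degrees(np.arctan2(*(P-Q)[[1,0]])), (P-Q)[2]/np.linalg.norm(P-Q))
```

```text
[ 0.58117499 -0.29039762  0.11910228] 0.0007132854358942575
rod root [ 0.47456215 -0.30024356  0.12287393] 0.0010658599156247771
[0.15385456 0.015571   0.01873171] 5.276427799789615 -0.0352052859172369
```

Emit:
{"method": "send_rows", "body": {"plan": [[0,0,0,0.5],[0,0,0,0.6],[0,0,0,0.6],[0,0,0,0.4],[0,0,0,0]]}}

```text
time: 7.68
tcp_pos: [0.425, -0.3043, 0.0953]
eef_rot: [-3.136, -0.0, 3.026]
contact_force: [-0.7, -0.3, -1.4]
width: 0.291
```

```bash
python3 go.py 0.445 0.022 0.085 173.4
```

```text
t 7.68 tcp [ 0.425  -0.3043  0.0953] yaw 173.38 tool z [-0.001 -0.006 -1.   ] w 0.291 F [-0.7 -0.3 -1.4] q [-0.62  0.15 -0.31  1.11 -0.01 -0.5 ]
shift units [ 0.71 13.06  0.34] turn -0.003990329140421522
```

Emit:
{"method": "send_rows", "body": {"plan": [[0,0.5,0,0],[0.05,0.7,0,0],[0.05,0.7,0,0],[0.05,0.7,0,0],[0.05,0.7,0,0],[0.05,0.7,0,0],[0.05,0.7,0,0],[0.05,0.7,0,0],[0.05,0.5,0,0],[0,0,0,0]]}}

```text
time: 8.52
tcp_pos: [0.4274, -0.1443, 0.0887]
eef_rot: [3.141, -0.01, 3.037]
contact_force: [-0.4, 0.5, -0.9]
width: 0.293
```

```bash
python3 go.py 0.445 0.022 0.085 173.4
```

```text
t 8.52 tcp [ 0.4274 -0.1443  0.0887] yaw 174.0 tool z [-0.01   0.001 -1.   ] w 0.293 F [-0.4  0.5 -0.9] q [-0.32  0.04 -0.45  1.09 -0.   -0.22]
shift units [-0.    6.69  0.15] turn 0.09935771760996677
```

Emit:
{"method": "send_rows", "body": {"plan": [[0,0.7,-0.1,0.1],[0,0.7,-0.1,0],[0,0.7,0,0],[0,0.7,0,0],[0,0.7,0,0],[0,0.7,0,0],[0,0.7,0,0],[0,0.7,0,0],[0,0.7,0,0],[0,0.4,0,0],[0,0,0,0]]}}

```text
time: 9.43
tcp_pos: [0.4437, 0.0302, 0.0906]
eef_rot: [-3.141, -0.014, 3.036]
contact_force: [-0.7, -0.6, -1.8]
width: 0.286
```

```bash
python3 go.py 0.449 0.022 0.080 173.4
python3 - <<'E'
from h import *
t=snap("top"); s=snap("side")
crop(t,250,95,130,180,3.3,"t_p"); crop(s,200,140,180,160,4,"s_p")
E
```

```text
t 9.43 tcp [0.4437 0.0302 0.0906] yaw 173.95 tool z [-0.014  0.    -1.   ] w 0.286 F [-0.7 -0.6 -1.8] q [ 0.07  0.03 -0.46  1.1   0.    0.17]
shift units [-0.25 -0.3   0.42] turn 0.09221579849462576
```

View pics/t_p.png

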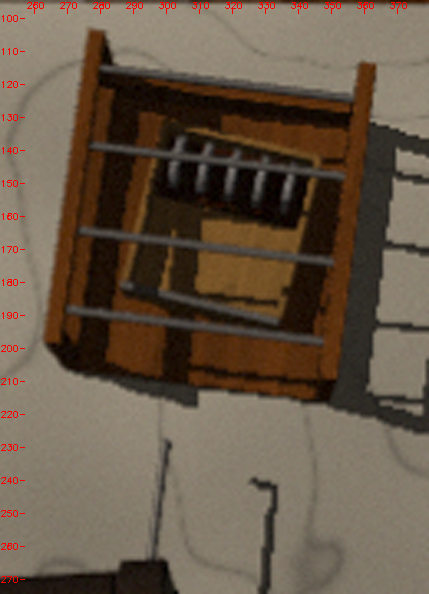

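View pics/s_p.png

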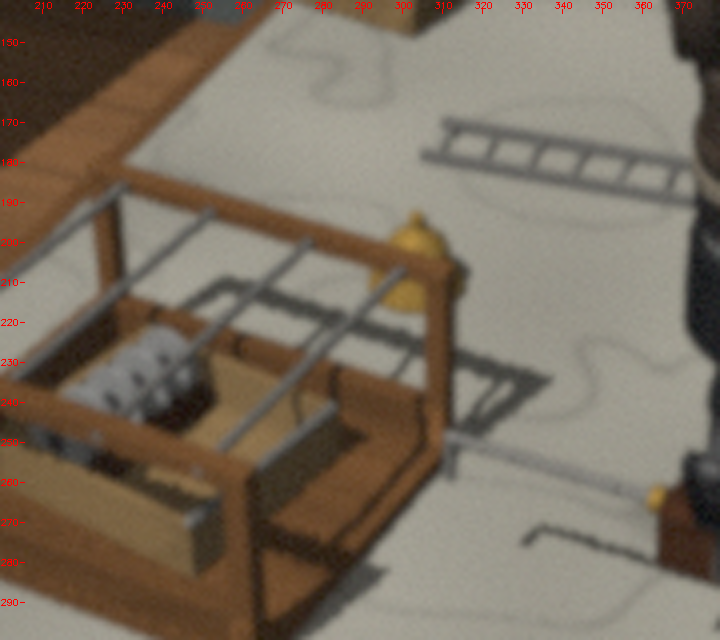

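Run:
```python
from h import *
t=snap("top"); s=snap("side"); tcp=np.array(env.get_obs()["tcp_pos"])
P,e=tri(t,(300.7,228.3),s,(312,248.5)); print(P,e,P-tcp)
# tip bottom: same xy
for z in (.07,.075,.08,.085,.09,.095): print(z,proj(s,[P[0]-.003,P[1],z]).round(1))
S=np.array([.7591,-.0174,-.1162]); c,n=np.cos(S[2]),np.sin(S[2])
d=P[:2]-[.64986,-.00466]; print('in shelf_front',c*d[0]+n*d[1],-n*d[0]+c*d[1])
```

```text
[0.59760798 0.01116061 0.10448579] 0.0005484822755596657 [ 0.15400927 -0.01711184  0.01370299]
0.07 [[313.2 263.1]]
0.075 [[313.2 261.1]]
0.08 [[313.3 259. ]]
0.085 [[313.3 257. ]]
0.09 [[313.3 254.9]]
0.095 [[313.3 252.8]]
in shelf_front -0.05373387039627592 0.00965589662259152
```

Emit:
{"method": "send_rows", "body": {"plan": [[0,-0.15,0.25,0.1],[0,-0.1,0.25,0],[0,0,0,0]]}}

```text
time: 9.88
tcp_pos: [0.4427, 0.0196, 0.0773]
eef_rot: [-3.139, -0.014, 3.019]
contact_force: [0.1, 0.6, -1.6]
width: 0.292
```

```bash
python3 go.py 0.567 0.0082 0.077 173.4
```

```text
t 9.88 tcp [0.4427 0.0196 0.0773] yaw 172.97 tool z [-0.014 -0.001 -1.   ] w 0.292 F [ 0.1  0.6 -1.6] q [ 0.04  0.03 -0.48  1.07 -0.    0.17]
shift units [-4.99  0.15 -0.06] turn -0.07163315557687137
```

Emit:
{"method": "send_rows", "body": {"plan": [[-0.4,0,-0.05,0],[-0.5,0.03,0,0],[-0.5,0.03,0,0],[-0.5,0.03,0,0],[-0.3,0,0,0],[0,0,0,0]]}}

```text
time: 10.38
tcp_pos: [0.504, 0.0124, 0.0771]
eef_rot: [-3.139, -0.012, 3.015]
contact_force: [-0.0, -1.0, -1.6]
width: 0.293
```

```bash
python3 go.py 0.568 0.009 0.077 173.2
```

```text
t 10.38 tcp [0.504  0.0124 0.0771] yaw 172.76 tool z [-0.013 -0.001 -1.   ] w 0.293 F [-0.  -1.  -1.6] q [ 0.02  0.14 -0.36  1.08 -0.    0.15]
shift units [-2.56  0.19 -0.03] turn -0.07273320326532466
```

Emit:
{"method": "send_rows", "body": {"plan": [[-0.4,0.04,0,-0.05],[-0.5,0.04,0,0],[-0.5,0.04,0,0],[-0.5,0.04,0,0],[-0.4,0,0,0],[-0.2,0,0,0],[0,0,0,0]]}}

```text
time: 10.97
tcp_pos: [0.57, 0.0081, 0.0752]
eef_rot: [-3.139, -0.015, 3.02]
contact_force: [0.3, 0.0, -0.7]
width: 0.288
```

```bash
python3 go.py 0.568 0.009 0.077 173.2
python3 - <<'E'
from h import *
t=snap("top"); s=snap("side")
crop(t,255,105,110,130,4.5,"t_i"); crop(s,180,190,160,110,5,"s_i")
E
```

```text
t 10.97 tcp [0.57   0.0081 0.0752] yaw 173.06 tool z [-0.016 -0.001 -1.   ] w 0.288 F [ 0.3  0.  -0.7] q [ 0.01  0.27 -0.21  1.11 -0.    0.14]
shift units [ 0.08  0.03 -0.07] turn -0.023445041676358375
```

View pics/t_i.png

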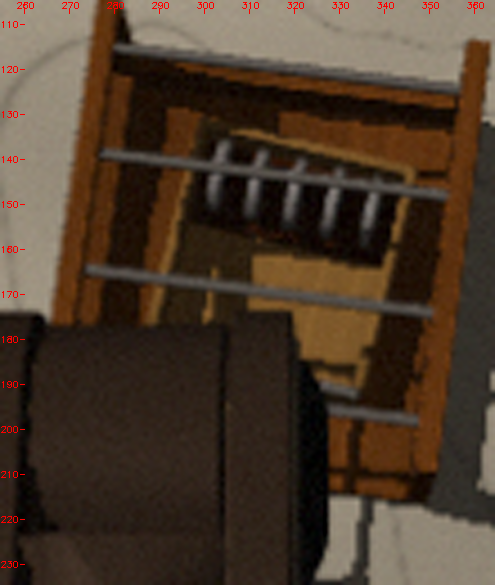

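View pics/s_i.png

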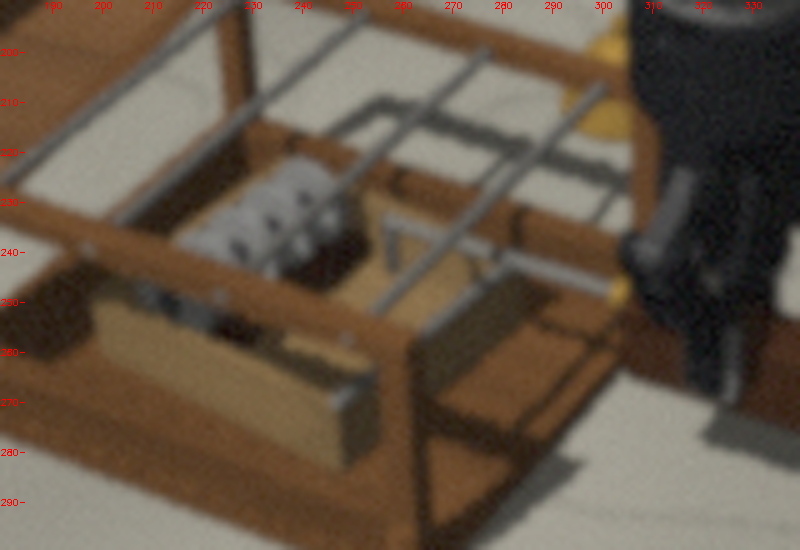

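Run:
```python
from h import *
s=snap("side"); tcp=np.array(env.get_obs()["tcp_pos"])
B=tcp+[.1537,-.0192,.0137]; print(B,proj(s,B)); T=B+[-.003,0,-.029]; print(T,proj(s,T))
d=B[:2]-[.64986,-.00466]; c,n=np.cos(-.1162),np.sin(-.1162); print(c*d[0]+n*d[1],-n*d[0]+c*d[1])
# height from side pixel, assuming along shelf centre-plane: 
for z in (.055,.06,.065): print(z,onz(s,(258,244.3),z))
```

```text
[ 0.72226061 -0.01100401  0.0889617 ] [[257.53202968 233.94415936]]
[ 0.71926061 -0.01100401  0.0599617 ] [[259.63140036 245.90684379]]
0.07264788359869925 0.0020928031357610897
0.055 [ 0.72774483 -0.02037502  0.055     ]
0.06 [ 0.72461554 -0.01454513  0.06      ]
0.065 [ 0.72148626 -0.00871523  0.065     ]
```

The predicted bend (257.5,234) and tip (259.6,246) match the side view (257.5,233) and (258,244). So the tip is about 7 mm behind the bead and 13 mm above the lip. Now I'll lower it.

Emit:
{"method": "send_rows", "body": {"plan": [[0,0,0.3,0],[0,0,0.4,0],[0,0,0.35,0],[0,0,0,0]]}}

```text
time: 11.45
tcp_pos: [0.5663, 0.0083, 0.047]
eef_rot: [-3.139, -0.016, 3.021]
contact_force: [-0.2, -0.5, -2.1]
width: 0.29
```

```bash
python3 go.py 0.569 0.009 0.047 173.2
python3 - <<'E'
from h import *
s=snap("side")
crop(s,180,190,160,110,5,"s_j")
E
```

```text
t 11.45 tcp [0.5663 0.0083 0.047 ] yaw 173.08 tool z [-0.016 -0.001 -1.   ] w 0.29 F [-0.2 -0.5 -2.1] q [ 0.01  0.28 -0.26  1.05 -0.    0.14]
shift units [-0.1   0.04 -0.  ] turn -0.02050988505833118
```

View pics/s_j.png

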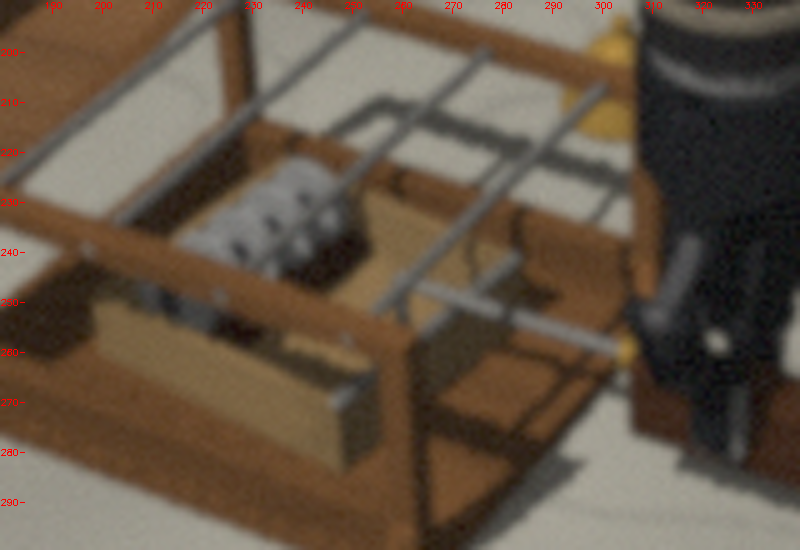

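Emit:
{"method": "send_rows", "body": {"plan": [[0.2,0,0,0],[0.25,0,0,0],[0.25,0,0,0],[0.25,0,0,0],[0.25,0,0,0],[0.2,0,0,0],[0,0,0,0]]}}

```text
time: 12.08
tcp_pos: [0.5295, 0.0128, 0.0493]
eef_rot: [-3.139, -0.012, 3.021]
contact_force: [0.7, 0.9, -0.7]
width: 0.292
```

```bash
python3 go.py 0.470 0.020 0.047 173.34
python3 - <<'E'
from h import *
s=snap("side")
crop(s,180,190,160,110,5,"s_k")
E
```

```text
t 12.08 tcp [0.5295 0.0128 0.0493] yaw 173.07 tool z [-0.012 -0.001 -1.   ] w 0.292 F [ 0.7  0.9 -0.7] q [ 0.02  0.21 -0.35  1.03 -0.    0.15]
shift units [ 2.4  -0.    0.12] turn -0.0450651651379701
```

View pics/s_k.png

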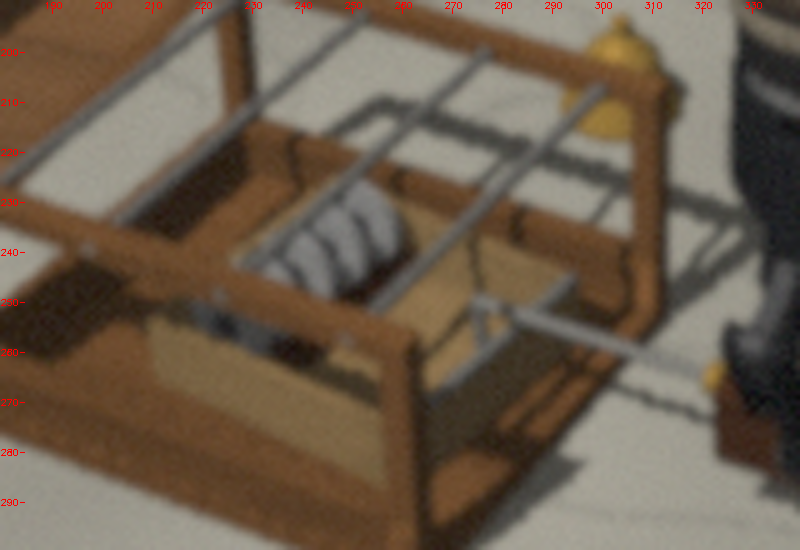

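The tray is following and the tip is engaged at (277,255) behind the lip. I'll keep pulling and trim out the upward drift.

Emit:
{"method": "send_rows", "body": {"plan": [[0.2,0,0.05,0],[0.25,0,0.03,0],[0.25,0,0.03,0],[0.25,0,0.02,0],[0.25,0,0.02,0],[0.25,0,0.02,0],[0.2,0,0.02,0],[0,0,0,0]]}}

```text
time: 12.8
tcp_pos: [0.4881, 0.0181, 0.0467]
eef_rot: [-3.139, -0.004, 3.02]
contact_force: [2.0, -0.1, -2.6]
width: 0.293
```

```bash
python3 go.py 0.470 0.020 0.047 173.34
python3 - <<'E'
from h import *
s=snap("side");t=snap("top")
crop(s,200,190,160,130,5,"s_m");crop(t,255,105,110,130,4.5,"t_m")
E
```

```text
t 12.8 tcp [0.4881 0.0181 0.0467] yaw 173.06 tool z [-0.004 -0.002 -1.   ] w 0.293 F [ 2.  -0.1 -2.6] q [ 0.04  0.13 -0.45  1.   -0.    0.16]
shift units [ 0.73 -0.01 -0.01] turn -0.04672000538074883
```

View pics/s_m.png

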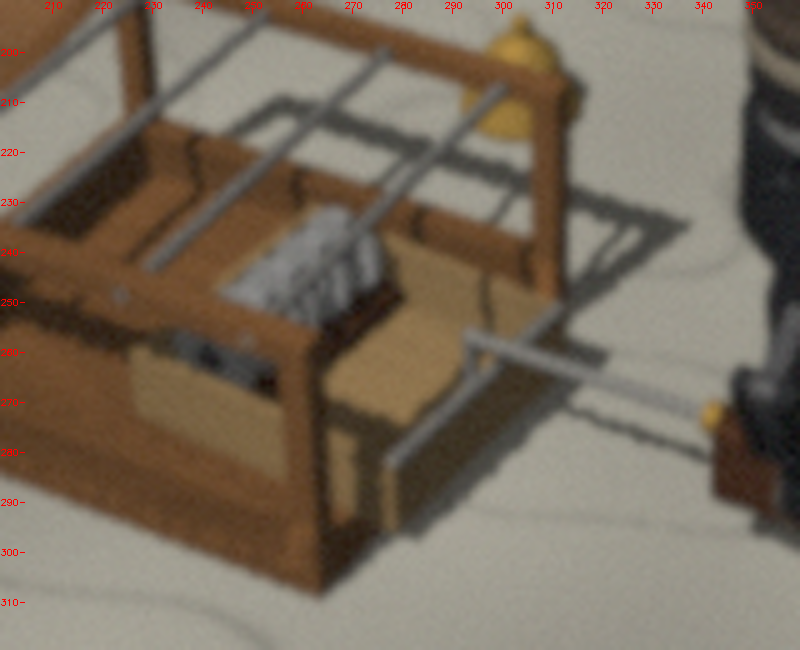

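View pics/t_m.png

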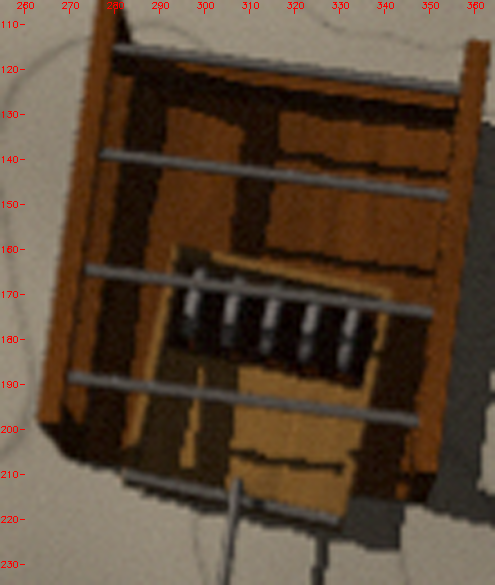

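```bash
cat > tray.py <<'E'
from h import *
from scipy.optimize import least_squares
def T(p,L):
    c,n=np.cos(p[2]),np.sin(p[2]); L=np.atleast_2d(L); return np.stack([p[0]+c*L[:,0]-n*L[:,1],p[1]+n*L[:,0]+c*L[:,1],L[:,2]],1)
def fit(pts,p0=(.7,0,-.1)):
    def f(p): return np.concatenate([proj(c,T(p,l))[0]-np.array(u) for c,l,u in pts])
    r=least_squares(f,p0,loss='soft_l1'); print(np.round(r.x,4),np.degrees(r.x[2]).round(2)); print(f(r.x).reshape(-1,2).round(1).tolist())
    lip=T(r.x,(-.0655,0,.048))[0]; c,n=np.cos(-.1162),np.sin(-.1162); d=lip[:2]-[.64986,-.00466]
    print('lip',lip.round(4),'in shelf_front',round(c*d[0]+n*d[1],4),round(-n*d[0]+c*d[1],4),'askew',np.degrees(r.x[2]+.1162).round(2)); return r.x
E
python3 - <<'E'
from tray import *
t=snap("top");s=snap("side")
fit([(t,(-.0655,.06,.046),(282,211)),(t,(-.0655,-.06,.046),(329.8,221)),(s,(-.065,-.06,.048),(311.3,249.8)),(s,(-.065,.06,.048),(277,282)),(s,(-.065,.06,.012),(279,296.5))])
fit([(t,(-.0655,.06,.046),(282,211)),(t,(-.0655,-.06,.046),(329.8,221))])
fit([(s,(-.065,-.06,.048),(311.3,249.8)),(s,(-.065,.06,.048),(277,282)),(s,(-.065,.06,.012),(279,296.5))])
E
```

```text
[ 0.6985 -0.0074 -0.1875] -10.74
[[-1.6, -0.1], [0.0, -0.3], [0.5, -0.5], [0.8, -0.0], [-0.7, -0.4]]
lip [0.6342 0.0048 0.048 ] in shelf_front -0.0167 0.0076 askew -4.08
[ 0.698  -0.0099 -0.1977] -11.33
[[-0.8, -0.1], [0.8, 0.1]]
lip [0.6337 0.0029 0.048 ] in shelf_front -0.0169 0.0057 askew -4.67
[ 0.6988 -0.0062 -0.1818] -10.42
[[0.1, -0.3], [0.6, 0.3], [-0.8, -0.1]]
lip [0.6344 0.0057 0.048 ] in shelf_front -0.0166 0.0085 askew -3.76
```

The lip is at -16.7 mm, so about 23 mm remain.

Emit:
{"method": "send_rows", "body": {"plan": [[0.2,0,0.02,0],[0.2,0,0.02,0],[0.2,0,0.02,0],[0.2,0,0.02,0],[0.12,0,0.02,0],[0,0,0,0],[0,0,0,0]]}}

```text
time: 13.58
tcp_pos: [0.4669, 0.0209, 0.0448]
eef_rot: [-3.14, 0.001, 3.02]
contact_force: [2.5, 0.2, -0.3]
width: 0.296
```

```bash
python3 go.py 0.470 0.020 0.047 173.34
python3 - <<'E'
from h import *
s=snap("side");t=snap("top")
crop(s,200,190,160,130,5,"s_n");crop(t,255,125,110,130,4.5,"t_n")
E
```

```text
t 13.58 tcp [0.4669 0.0209 0.0448] yaw 173.04 tool z [ 0.001 -0.002 -1.   ] w 0.296 F [ 2.5  0.2 -0.3] q [ 0.05  0.09 -0.5   0.98 -0.    0.17]
shift units [-0.13 -0.02 -0.09] turn -0.05036629833833217
```

View pics/s_n.png

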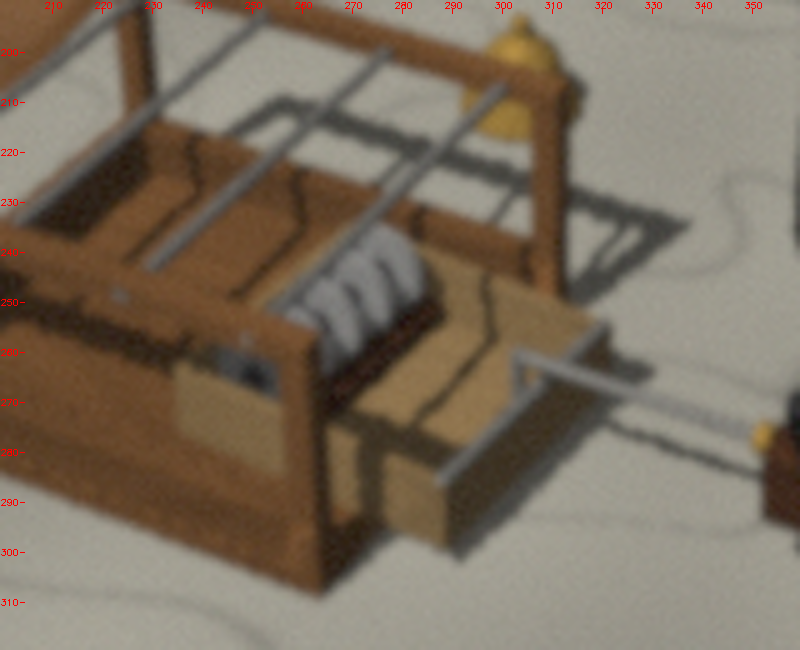

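View pics/t_n.png

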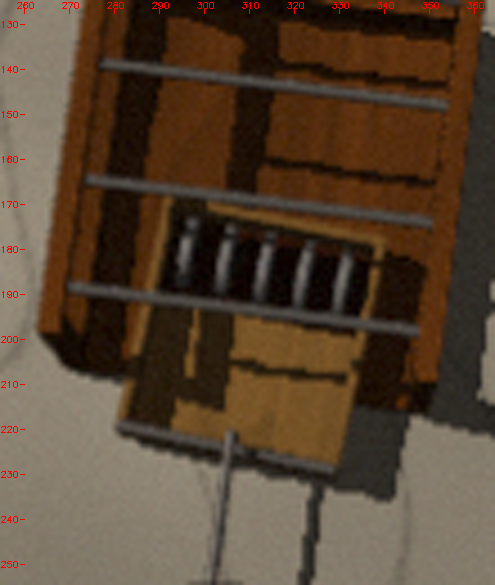

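Run:
```python
from tray import *
t=snap("top");s=snap("side")
A=[(t,(-.0655,.06,.046),(280.7,221)),(t,(-.0655,-.06,.046),(328.7,230)),(t,(.065,-.06,.048),(338.8,178.5))];B=[(s,(-.065,-.06,.048),(321,254.5)),(s,(-.065,.06,.048),(287.3,285)),(s,(-.065,.06,.012),(289.5,300))]
fit(A+B);fit(A);fit(B)
```

```text
[ 0.6755 -0.0047 -0.186 ] -10.66
[[-1.6, -0.4], [-0.0, 0.3], [0.5, -1.6], [0.9, -1.8], [1.1, 0.8], [-0.7, -0.0]]
lip [0.6111 0.0074 0.048 ] in shelf_front -0.0399 0.0075 askew -4.0
[ 0.6744 -0.0052 -0.1807] -10.35
[[-1.3, 0.2], [0.3, 0.7], [0.5, -1.3]]
lip [0.6099 0.0066 0.048 ] in shelf_front -0.041 0.0065 askew -3.69
[ 0.6764 -0.0042 -0.1869] -10.71
[[0.4, -1.8], [0.5, 0.9], [-1.3, 0.1]]
lip [0.6121 0.008  0.048 ] in shelf_front -0.039 0.0082 askew -4.05
```

The lip front is 40 mm out (39–41 mm across the fits). To unhook, I'll ease forward, lift, and check before moving back.

Emit:
{"method": "send_rows", "body": {"plan": [[-0.2,0,0,0],[-0.15,0,0,0],[0,0,0,0],[0,0,-0.3,0],[0,0,-0.4,0],[0,0,-0.4,0],[0,0,-0.4,0],[0,0,0,0]]}}

```text
time: 14.45
tcp_pos: [0.4734, 0.0199, 0.0841]
eef_rot: [-3.139, -0.008, 3.02]
contact_force: [-0.0, -0.9, -1.4]
width: 0.295
```

```bash
python3 go.py 0.470 0.020 0.047 173.34
python3 - <<'E'
from h import *
s=snap("side");t=snap("top")
crop(s,240,190,160,130,5,"s_o");crop(t,255,125,110,130,4.5,"t_o")
E
```

```text
t 14.45 tcp [0.4734 0.0199 0.0841] yaw 173.03 tool z [-0.008 -0.001 -1.   ] w 0.295 F [-0.  -0.9 -1.4] q [ 0.04  0.08 -0.42  1.08 -0.    0.16]
shift units [ 0.13 -0.01  1.49] turn -0.050837487241589464
```

View pics/s_o.png

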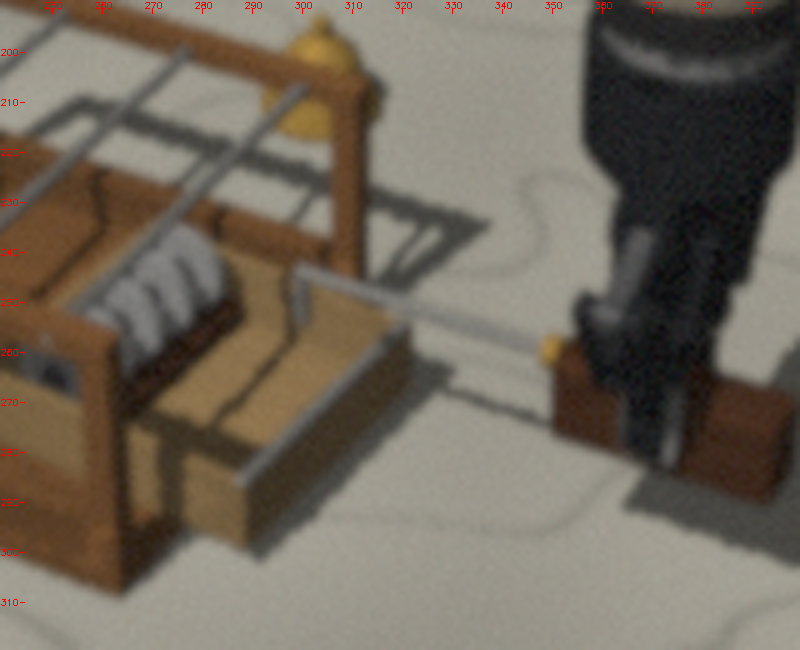

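The tip at (300,255) is about 22 mm above the lip and the tray hasn't moved. I'll move straight back.

Emit:
{"method": "send_rows", "body": {"plan": [[0.4,0,0,0],[0.6,0,0,0],[0.6,0,0,0],[0.6,0,0,0],[0.6,0,0,0],[0.6,0,0,0],[0.6,0,0,0],[0.4,0,0,0],[0,0,0,0]]}}

```text
time: 15.3
tcp_pos: [0.3502, 0.0336, 0.0789]
eef_rot: [-3.138, -0.018, 3.02]
contact_force: [-0.3, 0.0, -1.4]
width: 0.29
```

```bash
python3 go.py 0.38 -0.25 0.08 173.34
```

```text
t 15.3 tcp [0.3502 0.0336 0.0789] yaw 173.01 tool z [-0.019 -0.002 -1.   ] w 0.29 F [-0.3  0.  -1.4] q [ 0.1  -0.14 -0.64  1.09  0.    0.22]
shift units [ -2.56 -11.12  -0.05] turn -0.054543927155407346
```

Emit:
{"method": "send_rows", "body": {"plan": [[0,-0.5,0,0],[-0.1,-0.7,0,0],[-0.1,-0.7,0,0],[-0.1,-0.7,0,0],[-0.1,-0.7,0,0],[-0.1,-0.7,0,0],[-0.1,-0.7,0,0],[-0.1,-0.7,0,0],[-0.1,-0.7,0,0],[-0.1,-0.5,0,0],[0,0,0,0]]}}

```text
time: 16.22
tcp_pos: [0.3555, -0.141, 0.0782]
eef_rot: [-3.137, -0.013, 3.025]
contact_force: [0.0, -0.2, -1.7]
width: 0.291
```

```bash
python3 go.py 0.38 -0.25 0.06 173.34
```

```text
t 16.22 tcp [ 0.3555 -0.141   0.0782] yaw 173.31 tool z [-0.014 -0.003 -1.   ] w 0.291 F [ 0.  -0.2 -1.7] q [-0.37 -0.09 -0.6   1.07 -0.01 -0.25]
shift units [-1.49 -4.21  0.73] turn -0.005759476895600339
```

Emit:
{"method": "send_rows", "body": {"plan": [[-0.1,-0.6,0.1,0],[-0.2,-0.6,0.1,0],[-0.2,-0.6,0.1,0],[-0.2,-0.6,0.1,0],[-0.2,-0.6,0.1,0],[-0.1,-0.6,0,0],[0,-0.3,0,0],[0,0,0,0]]}}

```text
time: 16.88
tcp_pos: [0.3708, -0.2428, 0.0636]
eef_rot: [-3.14, -0.014, 3.025]
contact_force: [-0.3, -0.6, -0.4]
width: 0.289
```

```bash
python3 go.py 0.38 -0.25 0.02 173.34;python3 - <<'E'
from h import *
s=snap("side");t=snap("top")
crop(s,340,190,160,100,5,"s_q")
E
```

```text
t 16.88 tcp [ 0.3708 -0.2428  0.0636] yaw 173.33 tool z [-0.014 -0.    -1.   ] w 0.289 F [-0.3 -0.6 -0.4] q [-0.57  0.04 -0.51  1.03 -0.01 -0.46]
shift units [-0.42 -0.24  1.74] turn -0.0009470543971919673
```

View pics/s_q.png

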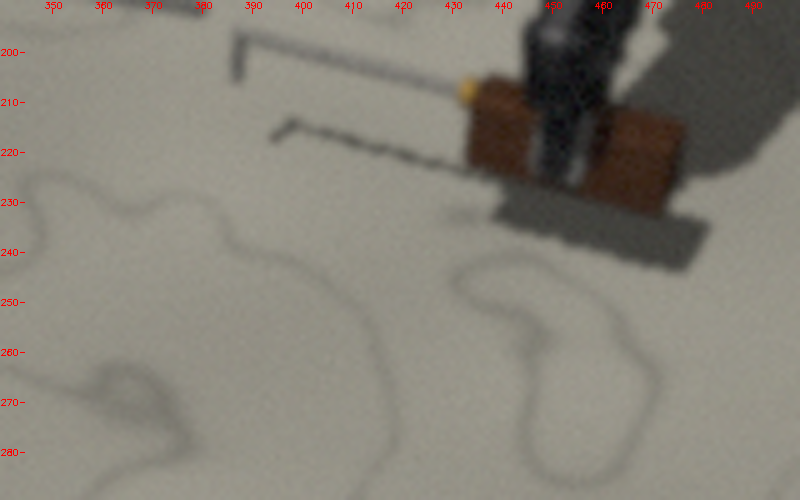

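Emit:
{"method": "send_rows", "body": {"plan": [[0,0,0.4,0],[0,0,0.5,0],[0,0,0.4,0],[0,0,0.3,0],[0,0,0.1,0],[0,0,0,0]]}}

```text
time: 17.48
tcp_pos: [0.3695, -0.237, 0.0177]
eef_rot: [3.142, -0.013, 3.031]
contact_force: [-0.2, 0.9, -1.5]
width: 0.292
```

```bash
python3 go.py 0.38 -0.25 0.012 173.34
```

```text
t 17.48 tcp [ 0.3695 -0.237   0.0177] yaw 173.64 tool z [-0.013  0.002 -1.   ] w 0.292 F [-0.2  0.9 -1.5] q [-0.57  0.07 -0.58  0.93 -0.01 -0.46]
shift units [-0.48 -0.47  0.22] turn 0.04986941814642876
```

Emit:
{"method": "send_rows", "body": {"plan": [[0,0,0.1,0],[0,0,0.08,0],[0,0,0,0]]}}

```text
time: 17.73
tcp_pos: [0.3697, -0.2364, 0.0131]
eef_rot: [3.142, -0.013, 3.032]
contact_force: [-0.6, -1.0, -1.0]
width: 0.292
```

```bash
python3 go.py 0.38 -0.25 0.012 173.34;python3 - <<'E'
from h import *
s=snap("side");t=snap("top")
crop(s,340,190,160,100,5,"s_r")
E
```

```text
t 17.73 tcp [ 0.3697 -0.2364  0.0131] yaw 173.7 tool z [-0.013  0.002 -1.   ] w 0.292 F [-0.6 -1.  -1. ] q [-0.57  0.08 -0.59  0.92 -0.01 -0.46]
shift units [-0.47 -0.5   0.04] turn 0.05934848444013596
```

View pics/s_r.png

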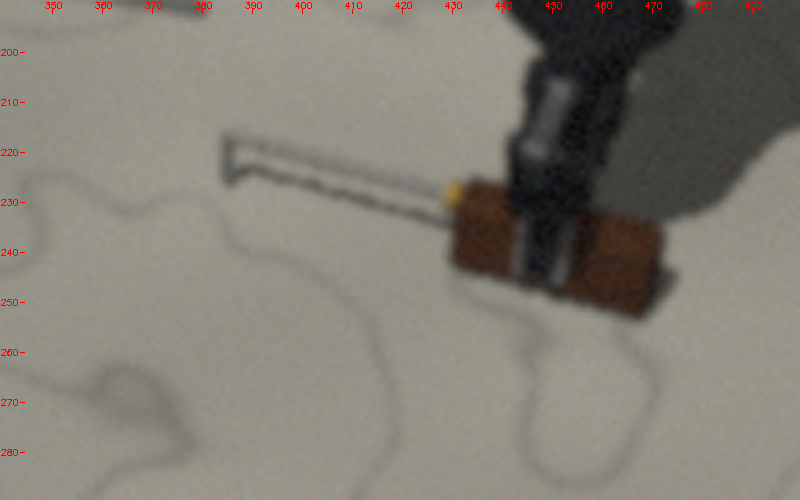

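Emit:
{"method": "send_rows", "body": {"plan": [[0,0,0.06,0],[0,0,0,0]]}}

```text
time: 18.0
tcp_pos: [0.3703, -0.237, 0.0125]
eef_rot: [-3.141, -0.012, 3.031]
contact_force: [-0.0, 0.3, -1.6]
width: 0.291
```

Emit:
{"method": "send_rows", "body": {"plan": [[0,0,0,0],[0,0,0,0],[0,0,0,0],[0,0,0,0],[0,0,0,0],[0,0,0,0],[0,0,0,0]], "fingers": 80}}

```text
time: 18.58
tcp_pos: [0.3714, -0.2378, 0.0137]
eef_rot: [-3.14, -0.009, 3.031]
contact_force: [0.3, 0.1, -0.1]
width: 0.935
```

```bash
python3 go.py 0.37 -0.2364 0.15 173.34;python3 - <<'E'
from h import *
s=snap("side");t=snap("top")
crop(s,340,190,160,100,5,"s_u")
E
```

```text
t 18.58 tcp [ 0.3714 -0.2378  0.0137] yaw 173.65 tool z [-0.009 -0.001 -1.   ] w 0.935 F [ 0.3  0.1 -0.1] q [-0.57  0.08 -0.59  0.91 -0.01 -0.46]
shift units [ 0.11  0.04 -5.45] turn 0.05239067943434369
```

View pics/s_u.png

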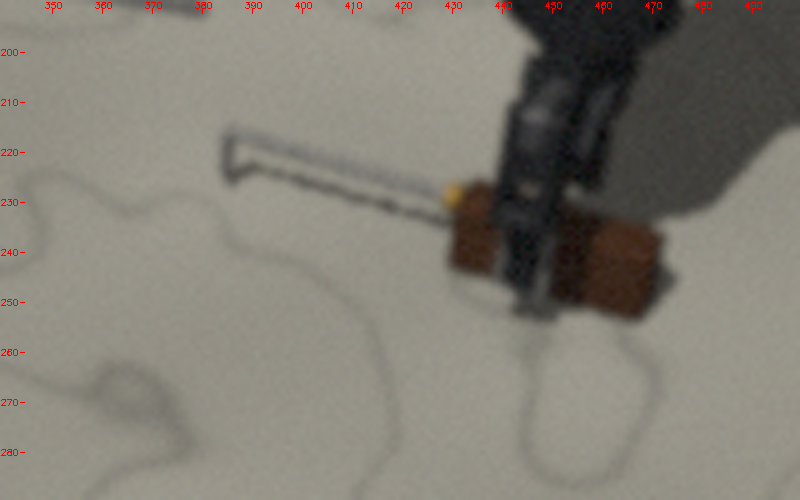

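The hook is flat on the table and the fingers are clear on both sides. I'll rise straight up.

Emit:
{"method": "send_rows", "body": {"plan": [[0,0,-0.3,0],[0,0,-0.5,0],[0,0,-0.5,0],[0,0,-0.6,0],[0,0,-0.7,0],[0,0,-0.8,0],[0,0,-0.8,0],[0,0,-0.7,0],[0,0,-0.5,0],[0,0,0,0]]}}

```text
time: 19.52
tcp_pos: [0.3711, -0.2367, 0.1584]
eef_rot: [-3.141, -0.011, 3.031]
contact_force: [0.7, 0.3, 0.4]
width: 0.94
```

Emit:
{"method": "send_rows", "body": {"plan": [[0.5,0,-0.4,0],[0.6,-0.5,0,0],[0.6,-0.7,0,0],[0.6,-0.7,0,0],[0.5,-0.7,0,0],[0,-0.7,0,0],[0,-0.5,0,0],[0,0,0,0],[0,0,0,0],[0,0,0,0]]}}

```text
time: 20.35
tcp_pos: [0.2878, -0.325, 0.1678]
eef_rot: [3.141, -0.011, 3.034]
contact_force: [-0.3, 0.2, 0.2]
width: 0.939
```

```bash
python3 go.py 0.37 -0.2364 0.15 173.34;python3 - <<'E'
from h import *
s=snap("side");t=snap("top")
cv2.imwrite("pics/side_end.png",s["img"][:,:,::-1]);cv2.imwrite("pics/top_end.png",t["img"][:,:,::-1])
crop(s,200,190,160,130,5,"s_end")
E
```

```text
t 20.35 tcp [ 0.2878 -0.325   0.1678] yaw 173.82 tool z [-0.011  0.002 -1.   ] w 0.939 F [-0.3  0.2  0.2] q [-0.84 -0.03 -0.34  1.27 -0.01 -0.73]
shift units [-2.89  3.88  0.68] turn 0.08041563738379882
```

View pics/side_end.png

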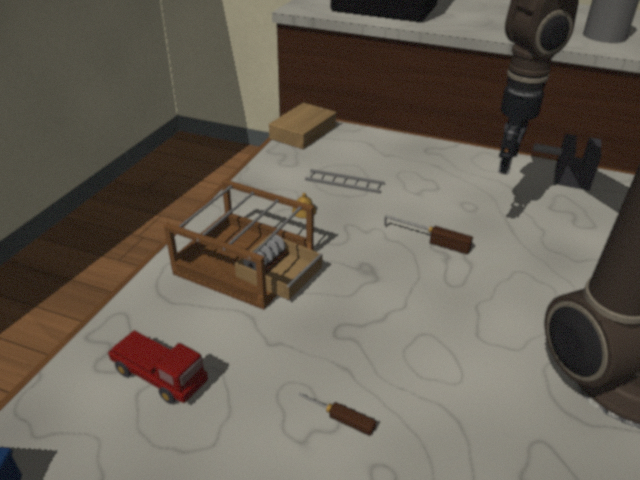

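View pics/top_end.png

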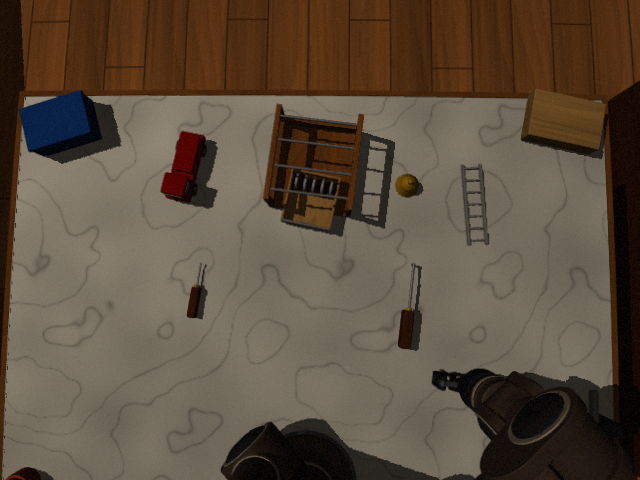

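View pics/s_end.png

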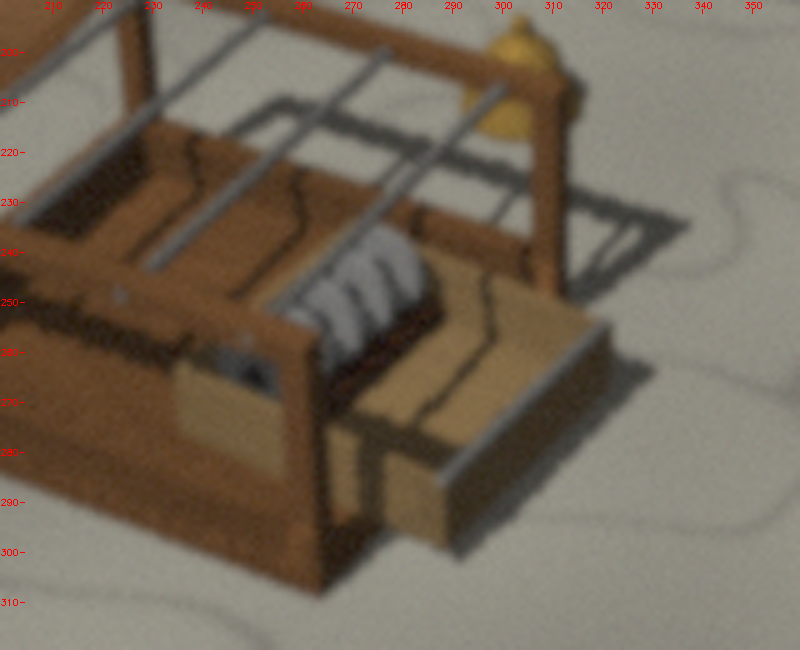

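The tray's lip ends are unchanged at (321,254) and (288,286), 40 mm out and level. The hook lies on open table at top view (408,330)–(416,265). The engine, bell, ladder and awl are at their original pixels. Handing in.

```bash
python3 -c "
from rig import env
print(env.close_job())"
```

```text
the job is handed in; nothing more can be done
None
```

I hooked the tray behind its front lip and dragged it forward until its front stood about 40 mm past the shelf's front edge. Then I unhooked, laid the pull hook on the open table to the right and handed the job in at about 20.5 s of the 56 s.

**Tray:** with the hook still engaged, the camera fits put the lip 39–41 mm out. After unhooking it looked unmoved and level on the shelf, about 4° askew compared with 5.8° at the start. I checked that final position by eye and did not fit it again.

**Hook and other items:** the hook lies flat, well clear of the tray and shelf. The engine, bell, ladder and awl are at the same pixels as at the start, and the gripper stayed clear of the tray throughout.

**Forces and checks:** the force readings I took after each move stayed below about 4 N. No final check failed. The fits disagreed with the pixels by 1–2 px, about 2 mm, so the 40 mm is good to that.

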